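Index the cartridge case to the third click and hold it for the exposure

ROBOT

A 7-joint arm with a two-finger parallel gripper is mounted at the origin on the work surface. World frame = base frame: x ahead of the robot, y to its left, z up, the work surface at z = 0. Lengths are in m, angles in rad, forces in N, time in s.
With the tool pointing down it reaches from about 0.4 to 0.9 m from the base axis. Payload 5.6 kg.
Tool frame: the origin (TCP) lies at the very end of the fingers, on their centre line; the grasp point (between the pads) lies 19 mm behind it; z points along the fingers, y is the line along which they close (so a half turn about z gives the same grasp; the last joint's range is limited). The gripper opens to 92 mm and grips with 3 to 60 N. Pads are 20 mm wide; open, the fingers measure 128 mm over their backs; the gripper's body (75 mm by 189 mm) begins 69 mm behind the grasp point.
Start: joints at [1.19, 0.468, -0.012, 1.603, 0.006, 1.071, -0.056], TCP at [0.215, -0.613, 0.215] pointing down, gripper open.
Joint ranges: [-2.53, 2.53], [-0.31, 2.02], [-1.57, 1.55], [0.28, 2.44], [-1.29, 4.43], [0.15, 1.84], [-2.92, 2.92]. Speed limits (rad/s): [2.57, 2.57, 3.14, 3.14, 3.14, 3.14, 3.14].

INTERFACE

Orientations are given as a unit quaternion [x, y, z, w].
In Python, from rig import * gives the robot as it stands.
- The arm moves only by the shell command python3 -m creep 'ROWS' [FORCE]. ROWS is JSON, a list of rows, each an object of numbers: "jaw": the closure, from 0 (fully open) to 1 (shut); "tx", "ty", "tz": the shift along the world's x, y, z in mm; "roll": the turn about the world's z in degrees. In form: [{"jaw": .., "tx": .., "ty": .., "tz": .., "roll": ..}, ...]. A call has 1 to 20 rows; each row is the pose to reach, as a shift and turn from the pose commanded when the call began; what a row does not reach only later rows make up. A row lasts 1/12 s, in which the tool goes at most 41.7 mm and 7.16 degrees, less where a joint would pass 70% of its speed; a pose out of reach is approached as far as the arm can. A call with a gripper value outside its range is refused whole. The fingers move at their own pace and stop on an object; FORCE is the grip in N (left out, the last holds). Time passes only in rows, so rows that repeat a pose let the fingers close. It gives the time, the measured TCP pose, the force, the opening and the grip force at its end, in the units of the state.
- sense(): the state, without advancing time (a new reading comes with each control period).
- get_image(name): name is "scene" or "side" or "wrist"; returns (picture, depth): 420x560x3 uint8, red, green, blue; 420x560 float32, m along the optical axis (not along the pixel's ray), 0 where there is no reading.
- calibration(name): a dict with "fx", "fy", "cx", "cy" (pixels), "k1" (the pictures are not rectified: a ray, as slopes to the right and down, at radius r is drawn at 1 + k1 r^2 times it, then the intrinsics apply), "origin" and "rotation" of the camera in the world; the wrist camera has in their place "hand_eye" (4x4, takes a point from camera to tool coordinates, whose origin is the TCP and whose axes are the flange's). Camera axes: x right, y up, looking along -z (the intrinsics and any distortion apply to the point x, -y, -z); pixel columns grow to the right and rows downward; lengths in m; the calibration is good to about 2 mm. A picture is of the moment at which its call begins: read the wrist's pose just before it. calibration takes no time and is no camera call.
- close_job(): hands the job in; it is judged then, once.
The state is a dict: "t": time; "joint_positions": joint angles; "qd": joint speeds; "joint_efforts": joint torques, N m; "ee_pos": TCP position; "tool_rot": TCP orientation; "contact_force": force on the tool from outside, world axes, zero at the start; "ft_torque": the same for the moment, N m; "finger_gap": finger opening in m; "grasp_force": force on a finger pad.
Only numpy, scipy, OpenCV 4.12 (cv2) and the standard library are available. Lean on these libraries where they do the work, as an engineer would, in place of code of your own. Each camera call takes 0.05 s, during which the arm holds its last target. There are 200 camera calls.

TASK

Uncover the cartridge case on the indexing stage: tip the orange lid up by its tongue while its opposite edge still rests on the rim, then lift it off and lay it flat, right way up, on the clean white sheet and let go of it. Then turn the black index knob clockwise from its home stop to the third click, not past it, and hold it there for the exposure: finish with the fingers still gripping the knob at rest on the third click. Leave the other things on the bench where they are.

Things in the scene. Friction and masses are not known exactly. Their poses are not given: they have to be found in the camera images.
- lid_center (a point): Loose orange lid of the exhibit well, at its centre (8 mm above its underside). Bottom up: a plug 80 mm across and 11 mm tall that hangs in the well with 3 mm play all round, a flange 100 mm across and 5 mm thick that rests on the well's rim, and a flat lifting tongue at one edge. Mass about 90 g. z is the lid's upward axis; the tongue points along the lid's own -x.
- lid_tongue (a point): Middle of the lid's lifting tongue: 24 mm wide (along the lid's y), 8 mm thick, sticking out radially to 84 mm from the lid's centre, this point 68 mm from the centre and 15 mm above the lid's underside (7 mm above lid_center). Grip it from above by its two sides. Free space below it is 45 mm to the stage's housing while the lid is seated, 11 mm to the sheet when the lid lies on the sheet.
- lid_far_edge (a point): Lower edge of the lid's flange opposite the tongue: 50 mm from the lid's axis along its own +x, 11 mm above the lid's underside. The lid pivots about here when tipped.
- well_rim (a point): Centre of the mouth of the exhibit well, a fixed upright aluminium tube on the grey stage (outer diameter 96 mm, inner 86 mm), at rim height, 90 mm above the work surface. The well has a cartridge case standing in it on a black platter, top 18 mm below the rim, that turns with the knob. Axes as the stage's: x away from the operator, y to the operator's left.
- stage: Fixed indexing stage, origin on the work surface under the middle of its grey housing (130 mm in x, 330 mm in y, top at 45 mm). Well axis at y = +85 mm, knob axis at y = -85 mm. A camera on a post (200 mm tall) stands 165 mm behind (+x) the housing's middle, its lens reaching towards the well to about x = 115 mm.
- knob_grip (a point): Point on the axis of the index knob, inside its upright black bar grip, 88 mm above the work surface. The bar is 48 mm long along this point's x, 14 mm thick along its y, and stands from 64 to 98 mm above the work surface on a black disc 60 mm across; take it here by its two long sides. A white line marks the bar's -x end. Under the disc a steel star wheel 90 mm across (top 58 mm above the work surface) turns with it.
- indexer (a joint): Angle of the index knob in rad, growing as it turns clockwise seen from above. Seven stops 0.393 rad (22.5 degrees) apart: home is 0 (green tick, where the knob starts), the clicks follow at 0.393, 0.785, 1.178 (third), and on to 2.356 (last). A sprung ball falls into each stop and centres the knob; it takes about 0.1 N m to turn it out of a stop.
- clean_sheet: Fixed white sheet 200 x 200 mm, 2 mm thick, lying beside the stage on one side or the other; origin at the centre of its underside on the work surface.
- kit_tray: Fixed green tray 200 x 200 x 28 mm beside the stage on the side opposite the sheet.
- brush: Bystander: brush 150 mm long, lying in the tray.
- wax_tin: Bystander: small steel tin 34 mm across, 14 mm tall, standing on the stage's housing between the well and the knob.
- powder_jar: Bystander: amber jar 54 mm across, 78 mm tall, black cap, at the back.
- print_tube: Bystander: clear upright tube 90 mm across, 180 mm tall, at the back.
- torch: Bystander: black torch 160 mm long, 36 mm thick, lying near the robot.
- marker: Bystander: red and white marker pen 135 mm long, 18 mm thick, lying near the robot.
- scissors: Bystander: scissors 150 mm long, 8 mm thick, lying to the left of the stage, beyond the sheet or tray.
Not all that is in view belongs to the job. Of the things like the part that bears lid_center, leave any that is grey or pink; of the rest the smaller one is meant.

How it is judged:
On the way, in this order (a step that is already met when the one before it is completed fails the run):
1. the lid is tipped up by at least 0.2 rad, its tongue side up, with the opposite edge still on the rim (no more than 8 mm above it) (angle between lid_center's own z axis and vertical above 0.2 rad and z of lid_far_edge in the frame of well_rim below 0.008 m and z of lid_tongue in the frame of well_rim above 0.02 m and horizontal distance between lid_center and well_rim below 0.02 m), for 0.1 s.
2. the lid lies flat, right way up and let go, with its whole disc on the white sheet (x of lid_center in the frame of clean_sheet between -0.055 and 0.055 m and y of lid_center in the frame of clean_sheet between -0.055 and 0.055 m and z of lid_center in the frame of clean_sheet below 0.014 m and angle between lid_center's own z axis and vertical below 0.08 rad and linear speed of lid below 0.02 m/s and contact force between the fingers and lid below 0.1 N), for 0.3 s.
3. the knob, held by the fingers, is at the third click (1.178 rad, within 0.08) (value of joint indexer between 1.098 and 1.258 rad and contact force between the fingers and indexer_c18 above 2 N), for 0.3 s.
At the end, for the whole second after the job is handed in: The index knob rests at its third click (1.178 rad within 0.08 rad, still) with the fingers gripping it (more than 2 N), and the lid lies flat and still, right way up, with its centre within 55 mm of the white sheet's centre along both of the sheet's sides (so its disc is wholly on the sheet) (all of step 3 and velocity of joint indexer between -0.1 and 0.1 rad/s and x of lid_center in the frame of clean_sheet between -0.055 and 0.055 m and y of lid_center in the frame of clean_sheet between -0.055 and 0.055 m and z of lid_center in the frame of clean_sheet below 0.014 m and angle between lid_center's own z axis and vertical below 0.08 rad and linear speed of lid below 0.02 m/s); the arm keeps its last pose, push and grip.
It fails at once if the knob is turned past the third click (more than 0.2 rad beyond it) (value of joint indexer above 1.375 rad).
It fails at once if the lid is dropped (falls free faster than 0.6 m/s) (linear speed of lid above 0.6 m/s and contact force between the fingers and lid below 0.1 N).
It fails at once if a bystander is moved by more than 30 mm (distance of any of brush, wax_tin, powder_jar, print_tube, torch, marker, scissors from where it was at the start of the episode above 0.03 m).
It also fails if it takes over 61 s, if anything falls off the work surface, if the arm or the gripper's body presses on something with over 40 N, if the wrist force passes 120 N, or if a joint passes its speed limit or range.

## Working session

There is one attempt and no reset: what is moved stays moved. The work goes in short steps, Python scripts to look and compute and a shell command to move; the robot and the scene stay as the last step left them, time stands still between calls to the robot, and variables do not carry over. Pictures are saved under pics/ and viewed, at most 10 in all, crops included, and the job is handed in when it is done.

```bash
mkdir -p pics; cat > h.py <<'E'
from rig import *
import numpy as np, cv2
from scipy.spatial.transform import Rotation as R
def shot(n):
    s=sense(); im,d=get_image(n); c=calibration(n)
    if 'hand_eye' in c:
        T=np.eye(4);T[:3,:3]=R.from_quat(s['tool_rot']).as_matrix();T[:3,3]=s['ee_pos'];M=T@np.array(c['hand_eye'])
        o,r=M[:3,3],M[:3,:3]
    else: o,r=np.array(c['origin']),np.array(c['rotation'])
    return dict(im=im,d=d,c=c,o=o,r=r)
def rays(S,px):
    c=S['c'];K=np.array([[c['fx'],0,c['cx']],[0,c['fy'],c['cy']],[0,0,1]])
    u=cv2.undistortPoints(np.array(px,float).reshape(-1,1,2),K,np.array([c['k1'],0,0,0.]))[:,0]
    return np.c_[u[:,0],-u[:,1],-np.ones(len(u))]@S['r'].T
def onplane(S,px,z):
    v=rays(S,px); return S['o']+v*((z-S['o'][2])/v[:,2])[:,None]
def bydepth(S,px):
    p=np.array(px).reshape(-1,2).astype(int); v=rays(S,p); return S['o']+v*S['d'][p[:,1],p[:,0]][:,None]
def save(S,name,box=None,k=1):
    im=S['im'][...,::-1]
    if box: x0,y0,x1,y1=box; im=im[y0:y1,x0:x1]
    cv2.imwrite(name,cv2.resize(im,None,fx=k,fy=k,interpolation=cv2.INTER_CUBIC))
E
python3 - <<'E'
from h import *
import pickle
D={n:shot(n) for n in('scene','side')}
pickle.dump(D,open('d.pkl','wb'))
for n in D: save(D[n],f'pics/{n}0.png')
s=sense();print(s['t'],s['ee_pos'],s['tool_rot'],s['finger_gap']);[print(n,D[n]['o']) for n in D]
E
```

```text
0.1 [ 0.215177  -0.6128047  0.2137251] [ 9.85775068e-01  1.68068070e-01 -1.94140391e-04 -7.75442914e-04] 0.09182878457279336
scene [ 1.00366833 -0.82335422  0.79003869]
side [ 0.39928419 -0.80926717  0.75564485]
```

View pics/scene0.png

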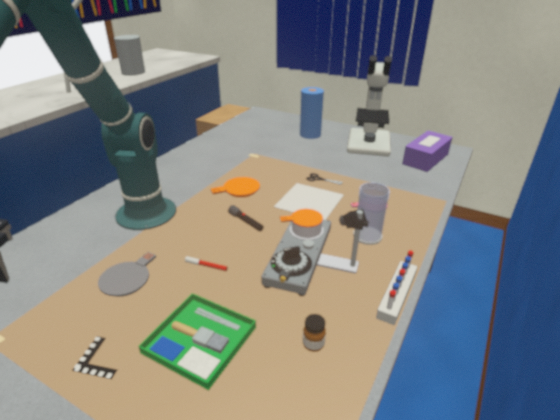

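View pics/side0.png

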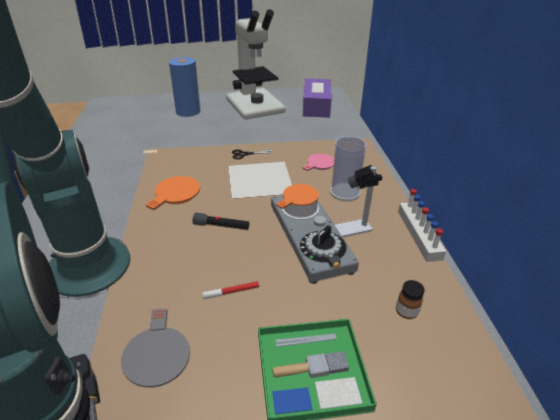

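The scene view shows the sheet at (310,202), the lid on the well at (305,218) and the knob at (291,258). The side view shows these candidates:
- Orange lid on the well at (300,195).
- Larger orange lid on the table at (178,189).
- Pink lid at (321,161).
- Grey lid at (156,355).

The one meant is the orange lid at (300,195): it isn't grey or pink, it is the smaller of the two orange ones, and it sits on the well. The crop and measurements should confirm this.

```bash
python3 - <<'E'
from h import *
import pickle
D=pickle.load(open('d.pkl','rb'))
cen={}
for n in D:
    S=D[n];hsv=cv2.cvtColor(S['im'],cv2.COLOR_RGB2HSV)
    m=cv2.inRange(hsv,(5,170,150),(20,255,255))
    k,l,st,ce=cv2.connectedComponentsWithStats(m)
    for i in range(1,k):
        if st[i,4]<150: continue
        ys,xs=np.nonzero(l==i);P=bydepth(S,np.c_[xs,ys]);ok=S['d'][ys,xs]>0;P=P[ok]
        zt=np.median(P[:,2]);Q=onplane(S,np.c_[xs,ys],zt)
        (c,rad)=cv2.minEnclosingCircle(Q[:,:2].astype(np.float32))
        print(n,'orange',ce[i].round(1),st[i,4],'z',zt.round(3),np.percentile(P[:,2],[10,90]).round(3),'xy',Q[:,:2].mean(0).round(3),'len',2*rad)
        cen.setdefault(n,[]).append(ce[i])
    w=cv2.inRange(hsv,(0,0,190),(180,45,255));k,l,st,ce=cv2.connectedComponentsWithStats(w)
    for i in range(1,k):
        if st[i,4]<600: continue
        ys,xs=np.nonzero(l==i);Q=onplane(S,np.c_[xs,ys],.002)
        if np.ptp(Q[:,0])<.4 and 0.2<Q[:,0].mean()<1: r=cv2.minAreaRect(Q[:,:2].astype(np.float32)); print(n,'white',ce[i].round(),r)
# stage housing/knob via depth: knob bar
S=D['side'];
Y,X=np.mgrid[170:300,250:380];P=bydepth(S,np.c_[X.ravel(),Y.ravel()])
m=(abs(P[:,2]-.097)<.006)
v=cv2.cvtColor(S['im'],cv2.COLOR_RGB2HSV)[Y.ravel(),X.ravel(),2]
mk=m&(v<70);print('knob',mk.sum(),P[mk].mean(0), cv2.minAreaRect(P[mk][:,:2].astype(np.float32)))
h=(abs(P[:,2]-.045)<.004);print('housing',h.sum(),cv2.minAreaRect(P[h][:,:2].astype(np.float32)))
a=cv2.resize(S['im'][140:290,120:370,::-1],None,fx=3.1,fy=3.1,interpolation=cv2.INTER_CUBIC);cv2.imwrite('pics/crop1.png',a)
E
```

```text
Traceback (most recent call last):
  File "h.py", line 18, in bydepth
    p=np.array(px).reshape(-1,2).astype(int); v=rays(S,p); return S['o']+v*S['d'][p[:,1],p[:,0]][:,None]
                                                ~~~~^^^^^
  File "h.py", line 14, in rays
    return np.c_[u[:,0],-u[:,1],-np.ones(len(u))]@S['r'].T
           ~~~~~~~~~~~~~~~~~~~~~~~~~~~~~~~~~~~~~~^~~~~~~~~
ValueError: matmul: Input operand 1 has a mismatch in its core dimension 0, with gufunc signature (n?,k),(k,m?)->(n?,m?) (size 4 is different from 3)
```

```bash
sed -i "s/o,r=np.array(c\['origin'\]),np.array(c\['rotation'\])/o,r=np.array(c['origin']),R.from_quat(c['rotation']).as_matrix()/" h.py; cat > m.py <<'E'
from h import *
import pickle
D=pickle.load(open('d.pkl','rb'))
for n in D:
    S=D[n];S['r']=R.from_quat(S['c']['rotation']).as_matrix();hsv=cv2.cvtColor(S['im'],cv2.COLOR_RGB2HSV)
    m=cv2.inRange(hsv,(5,170,150),(20,255,255))
    k,l,st,ce=cv2.connectedComponentsWithStats(m)
    for i in range(1,k):
        if st[i,4]<150: continue
        ys,xs=np.nonzero(l==i);P=bydepth(S,np.c_[xs,ys]);ok=S['d'][ys,xs]>0;P=P[ok]
        zt=np.median(P[:,2]);Q=onplane(S,np.c_[xs,ys],zt)
        (c,rad)=cv2.minEnclosingCircle(Q[:,:2].astype(np.float32))
        print(n,'orange',ce[i].round(1),st[i,4],'z',zt.round(3),np.percentile(P[:,2],[10,90]).round(3),'xy',Q[:,:2].mean(0).round(3),'len',2*rad)
        # disc by largest inscribed circle on plane raster (1 mm)
        g=np.zeros((300,300),np.uint8);c0=Q[:,:2].mean(0)
        cs,_=cv2.findContours((l==i).astype(np.uint8),0,1);q=onplane(S,max(cs,key=len)[:,0],zt)[:,:2]
        cv2.fillPoly(g,[((q-c0)*1000+150).astype(int)],1);dt=cv2.distanceTransform(g,2,5)
        iy,ix=np.unravel_index(dt.argmax(),dt.shape);cc=c0+(np.array([ix,iy])-150)/1000
        f=q[np.linalg.norm(q-cc,axis=1).argmax()]-cc
        print('   disc',cc.round(3),'r',dt.max(),'tongue dir',f.round(3),np.degrees(np.arctan2(f[1],f[0])).round(1))
    w=cv2.inRange(hsv,(0,0,190),(180,45,255));k,l,st,ce=cv2.connectedComponentsWithStats(w)
    for i in range(1,k):
        if st[i,4]<600: continue
        ys,xs=np.nonzero(l==i);Q=onplane(S,np.c_[xs,ys],.002)
        if np.ptp(Q[:,0])<.4 and 0.2<Q[:,0].mean()<1: r=cv2.minAreaRect(Q[:,:2].astype(np.float32)); print(n,'white',ce[i].round(),r,np.median(bydepth(S,np.c_[xs,ys])[:,2]))
S=D['side']
Y,X=np.mgrid[170:300,250:380];P=bydepth(S,np.c_[X.ravel(),Y.ravel()])
v=cv2.cvtColor(S['im'],cv2.COLOR_RGB2HSV)[Y.ravel(),X.ravel(),2]
mk=(abs(P[:,2]-.097)<.006)&(v<70)&(P[:,0]<.9);print('knob',mk.sum(),P[mk].mean(0), cv2.minAreaRect(P[mk][:,:2].astype(np.float32)))
h=(abs(P[:,2]-.045)<.004);print('housing',h.sum(),cv2.minAreaRect(P[h][:,:2].astype(np.float32)))
a=cv2.resize(S['im'][140:290,120:370,::-1],None,fx=3.1,fy=3.1,interpolation=cv2.INTER_CUBIC);cv2.imwrite('pics/crop1.png',a)
E
python3 m.py
```

```text
scene orange [238.9 186.6] 559 z 0.025 [0.022 0.028] xy [0.205 0.293] len 0.1825784593820572
   disc [0.21 0.3 ] r 64.71008 tongue dir [-0.079 -0.08 ] -134.8
scene orange [304.3 217.7] 421 z 0.096 [0.094 0.099] xy [0.567 0.123] len 0.12480243295431137
   disc [0.572 0.127] r 41.54729 tongue dir [-0.064 -0.046] -144.4
scene white [369. 140.] ((0.4772354066371918, 1.057831883430481), (0.19732552766799927, 0.2656453549861908), 17.15938949584961) 0.03702732651856866
scene white [309. 199.] ((0.47161948680877686, 0.36921820044517517), (0.20423784852027893, 0.20706549286842346), 2.279886245727539) 0.0031057343647050706
scene white [397. 290.] ((0.8922291994094849, 0.07052333652973175), (0.23056761920452118, 0.05219390615820885), 89.89970397949219) 0.03651615563303967
scene white [199. 362.] ((0.5593793392181396, -0.4042339026927948), (0.08213768154382706, 0.05630985274910927), 0.5190723538398743) 0.00771614994144626
side orange [174.8 190.4] 846 z 0.024 [0.022 0.027] xy [0.204 0.291] len 0.18352460861206055
   disc [0.21  0.297] r 61.341087 tongue dir [-0.076 -0.082] -132.9
side orange [298.7 195.3] 511 z 0.096 [0.094 0.098] xy [0.567 0.122] len 0.1247599646449089
   disc [0.572 0.126] r 42.0 tongue dir [-0.065 -0.044] -145.8
side white [258. 179.] ((0.47574618458747864, 0.3654833137989044), (0.19876258075237274, 0.1985023021697998), 2.2630395889282227) 0.0026682580619949436
side white [338. 392.] ((0.5661647915840149, -0.40587857365608215), (0.07919371128082275, 0.05281122028827667), 1.2315402030944824) 0.00674042124533758
knob 58 [ 0.60913465 -0.03947967  0.09660724] ((0.6065385341644287, -0.039288658648729324), (0.04625515267252922, 0.012674123048782349), 44.952781677246094)
housing 1993 ((0.659162700176239, 0.07062442600727081), (0.27454787492752075, 0.362567663192749), 11.15377140045166)
```

```bash
ls pics
```

```text
crop1.png
scene0.png
side0.png
```

View pics/crop1.png

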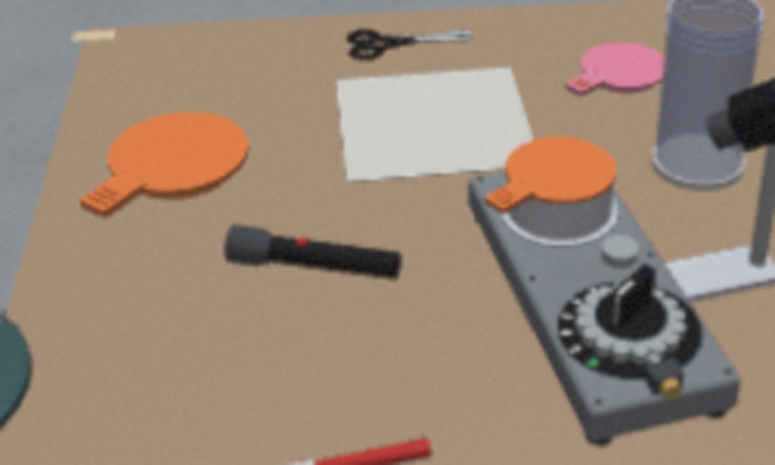

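The crop shows the target lid on the well at crop (558,172), about 125 mm long overall against about 183 mm for the one on the table, so it is the smaller. Its tongue points towards the robot at (505,193). The knob bar is at (635,295) with its white line on the left end.

The checks agree: the lid top is at z = 0.096, the well-to-knob distance is 170 mm as specified, and the sheet measures 200 x 200. I'm moving above the lid for a close look.

```bash
python3 -m creep '[{"tx":40,"ty":40,"tz":30},{"tx":80,"ty":80,"tz":60,"roll":4},{"tx":110,"ty":120,"tz":80,"roll":8},{"tx":140,"ty":160,"tz":80,"roll":12},{"tx":165,"ty":200,"tz":80,"roll":16},{"tx":190,"ty":240,"tz":80,"roll":16},{"tx":215,"ty":280,"tz":80,"roll":16},{"tx":235,"ty":320,"tz":80,"roll":16},{"tx":250,"ty":360,"tz":80,"roll":16},{"tx":260,"ty":400,"tz":80,"roll":16},{"tx":265,"ty":440,"tz":80,"roll":16},{"tx":270,"ty":480,"tz":80,"roll":16},{"tx":275,"ty":520,"tz":80,"roll":16},{"tx":275,"ty":560,"tz":80,"roll":16},{"tx":275,"ty":600,"tz":80,"roll":16},{"tx":275,"ty":640,"tz":80,"roll":16},{"tx":275,"ty":680,"tz":80,"roll":16},{"tx":275,"ty":690,"tz":80,"roll":16},{"tx":275,"ty":690,"tz":80,"roll":16},{"tx":275,"ty":690,"tz":80,"roll":16}]' 4; python3 - <<'E'
from h import *
import pickle
S=shot('wrist');pickle.dump(S,open('w.pkl','wb'));save(S,'pics/w1.png')
s=sense();print(s['ee_pos'],s['tool_rot'],s['joint_positions']);print(S['o'],S['r'])
E
```

```text
[ 0.21517944 -0.61287924  0.21387117] [ 9.85778835e-01  1.68046527e-01 -1.78593590e-04 -6.49395700e-04] [ 1.19000856  0.46816557 -0.01157078  1.60339769  0.0060183   1.07140956
 -0.05630734]
[ 0.28745775 -0.58756213  0.38477962] [[ 0.33146003  0.9086595   0.25391368]
 [-0.94346863  0.3195407   0.08809472]
 [-0.00108765 -0.26875948  0.96320671]]invalid input at $[0]: expected keys jaw, tx, ty, tz, roll
```

View pics/w1.png

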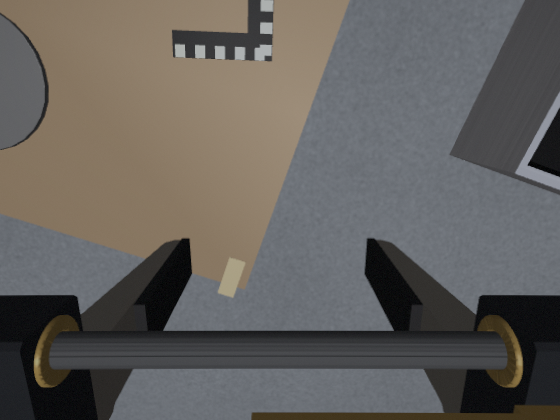

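All keys are required in every row, so nothing moved; this picture shows only the fingers over the table corner. I'm sending the move again.

```bash
python3 -m creep '[{"jaw":0,"tx":40,"ty":0,"tz":10,"roll":0},{"jaw":0,"tx":80,"ty":20,"tz":30,"roll":4},{"jaw":0,"tx":110,"ty":45,"tz":50,"roll":8},{"jaw":0,"tx":275,"ty":690,"tz":80,"roll":16},{"jaw":0,"tx":275,"ty":690,"tz":80,"roll":16},{"jaw":0,"tx":275,"ty":690,"tz":80,"roll":16},{"jaw":0,"tx":275,"ty":690,"tz":80,"roll":16},{"jaw":0,"tx":275,"ty":690,"tz":80,"roll":16},{"jaw":0,"tx":275,"ty":690,"tz":80,"roll":16},{"jaw":0,"tx":275,"ty":690,"tz":80,"roll":16},{"jaw":0,"tx":275,"ty":690,"tz":80,"roll":16},{"jaw":0,"tx":275,"ty":690,"tz":80,"roll":16},{"jaw":0,"tx":275,"ty":690,"tz":80,"roll":16},{"jaw":0,"tx":275,"ty":690,"tz":80,"roll":16},{"jaw":0,"tx":275,"ty":690,"tz":80,"roll":16},{"jaw":0,"tx":275,"ty":690,"tz":80,"roll":16},{"jaw":0,"tx":275,"ty":690,"tz":80,"roll":16},{"jaw":0,"tx":275,"ty":690,"tz":80,"roll":16},{"jaw":0,"tx":275,"ty":690,"tz":80,"roll":16},{"jaw":0,"tx":275,"ty":690,"tz":80,"roll":16}]' 4
```

```text
t: 1.82
ee_pos: [0.4908, 0.0845, 0.2953]
tool_rot: [0.951, 0.308, 0.001, -0.002]
contact_force: [-0.4, -0.1, 0.5]
finger_gap: 0.0922
grasp_force: 0.0
```

```bash
cat > lid.py <<'E'
from h import *
import sys
S=shot('wrist');save(S,sys.argv[1]);s=sense();tcp=np.array(s['ee_pos'])
hsv=cv2.cvtColor(S['im'],cv2.COLOR_RGB2HSV);m=cv2.inRange(hsv,(5,150,110),(20,255,255))
k,l,st,ce=cv2.connectedComponentsWithStats(m);i=1+st[1:,4].argmax();ys,xs=np.nonzero(l==i)
d=S['d'][ys,xs];P=bydepth(S,np.c_[xs,ys])[d>0];print('z pct',np.percentile(P[:,2],[5,25,50,75,95]).round(4),'n',len(P))
cs,_=cv2.findContours((l==i).astype(np.uint8),0,1);c=max(cs,key=len)[:,0]
c=c[(c[:,0]>2)&(c[:,0]<557)&(c[:,1]>2)&(c[:,1]<417)]
q=onplane(S,c,.095)[:,:2]
cc=q.mean(0);
for it in range(30):
    r=np.linalg.norm(q-cc,axis=1);a=q[(r<.056)&(r>.044)] if it>5 else q[r<.06]
    A=np.c_[2*a,np.ones(len(a))];x=np.linalg.lstsq(A,(a**2).sum(1),rcond=None)[0];cc=x[:2];rad=np.sqrt(x[2]+cc@cc)
print('centre',cc.round(4),'r',rad.round(4),len(a))
Q=onplane(S,np.c_[xs,ys],.098)[:,:2];r=np.linalg.norm(Q-cc,axis=1);t=Q[r>.056]
if len(t): 
  f=t.mean(0)-cc;print('tongue dir',np.degrees(np.arctan2(f[1],f[0])).round(1),'rmax',r.max().round(4),'gripat',(cc+.068*f/np.linalg.norm(f)).round(4))
X=R.from_quat(s['tool_rot']).as_matrix();print('tcp',tcp.round(4),'tool y deg',np.degrees(np.arctan2(X[1,1],X[0,1])).round(1),s['t'])
E
python3 lid.py pics/w2.png
```

```text
z pct [0.0221 0.023  0.0235 0.0241 0.0257] n 6499
centre [0. 0.] r 0.0 0
tongue dir 44.0 rmax 0.4437 gripat [0.0489 0.0472]
tcp [0.4905 0.0823 0.2948] tool y deg -54.2 1.8667
```

View pics/w2.png

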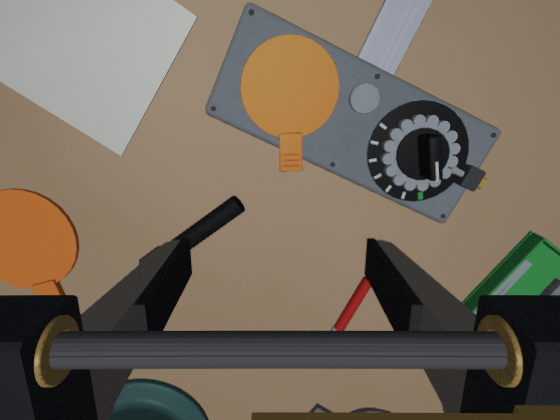

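The wrist view shows the target lid at (290,86) with its tongue at (290,152), the knob at (430,155) and the sheet at top left. My mask picked the large lid at (35,240), so I'm restricting it to components at z of about 0.095.

```bash
sed -i 's/i=1+st\[1:,4\].argmax()/i=max(range(1,k),key=lambda j: st[j,4]*(.06<np.median(bydepth(S,np.argwhere(l==j)[:,::-1])[:,2])<.2) if st[j,4]>300 else 0)/; s/(5,150,110)/(5,120,110)/;s/(20,255,255)/(22,255,255)/' lid.py
cat >> lid.py <<'E'
if len(sys.argv)>2:
    Y,X=np.mgrid[0:300,330:520];px=np.c_[X.ravel(),Y.ravel()];P=bydepth(S,px);v=hsv[Y.ravel(),X.ravel(),2]
    h=abs(P[:,2]-.096)<.006;print('knob depth z',np.median(P[h][:,2]),h.sum(),cv2.minAreaRect(P[h][:,:2].astype(np.float32)))
E
python3 lid.py pics/w3.png k
```

```text
z pct [0.0946 0.0954 0.096  0.0967 0.0988] n 8831
centre [0.5738 0.1303] r 0.0493 277
tongue dir -142.6 rmax 0.0839 gripat [0.5198 0.089 ]
tcp [0.4902 0.0789 0.2944] tool y deg -54.4 1.9167
knob depth z 0.09768278860959911 963 ((0.6048911809921265, 0.0287630632519722), (0.04170076549053192, 0.1657465249300003), 2.5345797538757324)
```

```bash
python3 -m creep '[{"jaw":0,"tx":29,"ty":11,"tz":-40,"roll":2},{"jaw":0,"tx":29,"ty":11,"tz":-80,"roll":2},{"jaw":0,"tx":29,"ty":11,"tz":-115,"roll":2},{"jaw":0,"tx":29,"ty":11,"tz":-145,"roll":2},{"jaw":0,"tx":29,"ty":11,"tz":-165,"roll":2},{"jaw":0,"tx":29,"ty":11,"tz":-165,"roll":2},{"jaw":0,"tx":29,"ty":11,"tz":-165,"roll":2},{"jaw":0,"tx":29,"ty":11,"tz":-165,"roll":2},{"jaw":0,"tx":29,"ty":11,"tz":-165,"roll":2}]' 4; python3 lid.py pics/w4.png
```

```text
t: 2.67
ee_pos: [0.5207, 0.0872, 0.1315]
tool_rot: [0.948, 0.32, 0.002, 0.001]
contact_force: [0.4, 0.2, -0.1]
finger_gap: 0.0921
grasp_force: 0.0
z pct [0.0948 0.0955 0.096  0.0966 0.0988] n 26188
centre [0.5737 0.1306] r 0.0496 477
tongue dir -142.6 rmax 0.0838 gripat [0.5197 0.0893]
tcp [0.5206 0.0874 0.1314] tool y deg -52.7 2.7167
```

```bash
python3 -m creep '[{"jaw":0,"tx":-1,"ty":2,"tz":-15,"roll":0},{"jaw":0,"tx":-1,"ty":2,"tz":-30,"roll":0},{"jaw":0,"tx":-1,"ty":2,"tz":-40,"roll":0},{"jaw":0,"tx":-1,"ty":2,"tz":-46,"roll":0},{"jaw":0,"tx":-1,"ty":2,"tz":-46,"roll":0},{"jaw":0,"tx":-1,"ty":2,"tz":-46,"roll":0},{"jaw":0.5,"tx":-1,"ty":2,"tz":-46,"roll":0},{"jaw":0.6,"tx":-1,"ty":2,"tz":-46,"roll":0},{"jaw":0.7,"tx":-1,"ty":2,"tz":-46,"roll":0},{"jaw":1,"tx":-1,"ty":2,"tz":-46,"roll":0},{"jaw":1,"tx":-1,"ty":2,"tz":-46,"roll":0},{"jaw":1,"tx":-1,"ty":2,"tz":-46,"roll":0},{"jaw":1,"tx":-1,"ty":2,"tz":-46,"roll":0},{"jaw":1,"tx":-1,"ty":2,"tz":-46,"roll":0},{"jaw":1,"tx":-1,"ty":2,"tz":-46,"roll":0}]' 4; python3 lid.py pics/w5.png
```

```text
t: 3.97
ee_pos: [0.5183, 0.0897, 0.0836]
tool_rot: [0.947, 0.32, -0.0, -0.0]
contact_force: [0.4, -0.2, -0.1]
finger_gap: 0.0342
grasp_force: 0.0
z pct [0.0949 0.0955 0.096  0.0965 0.0987] n 44041
centre [0.5736 0.1306] r 0.0497 560
tongue dir -142.6 rmax 0.0839 gripat [0.5196 0.0893]
tcp [0.5184 0.0897 0.0836] tool y deg -52.7 4.0167
```

```bash
python3 -m creep '[{"jaw":1,"tx":0,"ty":0,"tz":0,"roll":0},{"jaw":1,"tx":0,"ty":0,"tz":0,"roll":0},{"jaw":1,"tx":0,"ty":0,"tz":0,"roll":0},{"jaw":1,"tx":0,"ty":0,"tz":0,"roll":0},{"jaw":1,"tx":0,"ty":0,"tz":0,"roll":0},{"jaw":1,"tx":0,"ty":0,"tz":0,"roll":0}]' 4; python3 -m creep '[{"jaw":1,"tx":0,"ty":0,"tz":2,"roll":0},{"jaw":1,"tx":0,"ty":0,"tz":4,"roll":0},{"jaw":1,"tx":0,"ty":0,"tz":6,"roll":0},{"jaw":1,"tx":0,"ty":0,"tz":8,"roll":0},{"jaw":1,"tx":0,"ty":0,"tz":10,"roll":0},{"jaw":1,"tx":0,"ty":0,"tz":10,"roll":0},{"jaw":1,"tx":0,"ty":0,"tz":10,"roll":0}]'; cat > tilt.py <<'E'
from h import *
S=shot('wrist');s=sense();hsv=cv2.cvtColor(S['im'],cv2.COLOR_RGB2HSV);m=cv2.inRange(hsv,(5,120,110),(22,255,255))
k,l,st,ce=cv2.connectedComponentsWithStats(m);i=max(range(1,k),key=lambda j: st[j,4]*(.005<np.median(bydepth(S,np.argwhere(l==j)[:,::-1])[:,2]))*(np.linalg.norm(bydepth(S,np.argwhere(l==j)[:,::-1]).mean(0)[:2]-s['ee_pos'][:2])<.15))
ys,xs=np.nonzero(cv2.erode((l==i).astype(np.uint8),np.ones((5,5))));P=bydepth(S,np.c_[xs,ys])[S['d'][ys,xs]>0]
t=np.array(s['ee_pos'])[:2];X=R.from_quat(s['tool_rot']).as_matrix()[:2,0];u=(P[:,:2]-t)@X
b=(u>.022)&(u<.115)   # disc top
if (st[i,4]):
  A=np.c_[P[b],np.ones(b.sum())];co=np.linalg.lstsq(np.c_[P[b][:,:2],np.ones(b.sum())],P[b][:,2],rcond=None)[0]
  tl=np.arctan(np.hypot(*co[:2]));print('tilt',tl.round(3),'slope dir',np.degrees(np.arctan2(co[1],co[0])).round(1),'umax',u.max().round(4),'top z at far end',np.percentile(P[u>u.max()-.006][:,2],50).round(4),'u range',u.min().round(3))
E
python3 tilt.py
```

```text
t: 4.52
ee_pos: [0.5184, 0.0897, 0.0836]
tool_rot: [0.947, 0.32, -0.0, 0.0]
contact_force: [-0.1, 0.4, -0.7]
finger_gap: 0.0239
grasp_force: 4.0
t: 5.1
ee_pos: [0.5185, 0.0898, 0.0938]
tool_rot: [0.947, 0.32, 0.0, 0.0]
contact_force: [0.6, -0.9, 0.2]
finger_gap: 0.0241
grasp_force: 4.0
tilt 0.088 slope dir -141.4 umax 0.1176 top z at far end 0.0962 u range -0.013
```

Tilt is 0.088 rad with the far edge still on the rim, so it is pivoting as intended. I'm continuing.

```bash
python3 -m creep '[{"jaw":1,"tx":0,"ty":0,"tz":2,"roll":0},{"jaw":1,"tx":0,"ty":0,"tz":4,"roll":0},{"jaw":1,"tx":0,"ty":0,"tz":6,"roll":0},{"jaw":1,"tx":0.5,"ty":0,"tz":8,"roll":0},{"jaw":1,"tx":1,"ty":0.5,"tz":10,"roll":0},{"jaw":1,"tx":1,"ty":1,"tz":12,"roll":0},{"jaw":1,"tx":1.5,"ty":1,"tz":14,"roll":0},{"jaw":1,"tx":2,"ty":1,"tz":16,"roll":0},{"jaw":1,"tx":2,"ty":1.5,"tz":18,"roll":0},{"jaw":1,"tx":2,"ty":2,"tz":20,"roll":0},{"jaw":1,"tx":2,"ty":2,"tz":20,"roll":0},{"jaw":1,"tx":2,"ty":2,"tz":20,"roll":0},{"jaw":1,"tx":2,"ty":2,"tz":20,"roll":0},{"jaw":1,"tx":2,"ty":2,"tz":20,"roll":0}]'; python3 tilt.py
```

```text
t: 6.32
ee_pos: [0.5205, 0.0918, 0.1136]
tool_rot: [0.947, 0.32, 0.0, -0.0]
contact_force: [0.5, 0.2, -0.2]
finger_gap: 0.0238
grasp_force: 4.0
tilt 0.258 slope dir -142.4 umax 0.1144 top z at far end 0.0969 u range -0.012
```

```bash
python3 -m creep '[{"jaw":1,"tx":0,"ty":0,"tz":0,"roll":0},{"jaw":1,"tx":0,"ty":0,"tz":0,"roll":0},{"jaw":1,"tx":0,"ty":0,"tz":5,"roll":0},{"jaw":1,"tx":0,"ty":0,"tz":13,"roll":0},{"jaw":1,"tx":0,"ty":0,"tz":23,"roll":0},{"jaw":1,"tx":0,"ty":0,"tz":33,"roll":0},{"jaw":1,"tx":0,"ty":0,"tz":43,"roll":0},{"jaw":1,"tx":0,"ty":0,"tz":50,"roll":0},{"jaw":1,"tx":0,"ty":0,"tz":55,"roll":0},{"jaw":1,"tx":0,"ty":0,"tz":55,"roll":0}]' 30; python3 tilt.py
python3 -m creep '[{"jaw":1,"tx":-3,"ty":6,"tz":0,"roll":0},{"jaw":1,"tx":-9,"ty":20,"tz":0,"roll":0},{"jaw":1,"tx":-18,"ty":40,"tz":0,"roll":0},{"jaw":1,"tx":-28,"ty":64,"tz":0,"roll":0},{"jaw":1,"tx":-38,"ty":90,"tz":0,"roll":0},{"jaw":1,"tx":-49,"ty":116,"tz":0,"roll":0},{"jaw":1,"tx":-60,"ty":142,"tz":0,"roll":0},{"jaw":1,"tx":-71,"ty":168,"tz":0,"roll":0},{"jaw":1,"tx":-82,"ty":192,"tz":0,"roll":0},{"jaw":1,"tx":-90,"ty":212,"tz":0,"roll":0},{"jaw":1,"tx":-96,"ty":226,"tz":0,"roll":0},{"jaw":1,"tx":-99,"ty":234,"tz":0,"roll":0},{"jaw":1,"tx":-99,"ty":234,"tz":0,"roll":0},{"jaw":1,"tx":-99,"ty":234,"tz":0,"roll":0},{"jaw":1,"tx":-99,"ty":234,"tz":0,"roll":0}]'; python3 - <<'E'
from h import *
S=shot('wrist');save(S,'pics/w6.png')
S=shot('side');hsv=cv2.cvtColor(S['im'],cv2.COLOR_RGB2HSV)
E
python3 tilt.py
```

```text
t: 7.2
ee_pos: [0.5211, 0.0918, 0.1701]
tool_rot: [0.947, 0.32, 0.001, 0.0]
contact_force: [0.9, -0.6, -0.4]
finger_gap: 0.0235
grasp_force: 30.0
tilt 0.263 slope dir -142.1 umax 0.1144 top z at far end 0.153 u range -0.012
t: 8.5
ee_pos: [0.4218, 0.3244, 0.1682]
tool_rot: [0.948, 0.319, -0.0, 0.0]
contact_force: [1.0, -0.9, -1.4]
finger_gap: 0.0233
grasp_force: 30.0
tilt 0.265 slope dir -142.4 umax 0.1138 top z at far end 0.1511 u range -0.012
```

View pics/w6.png

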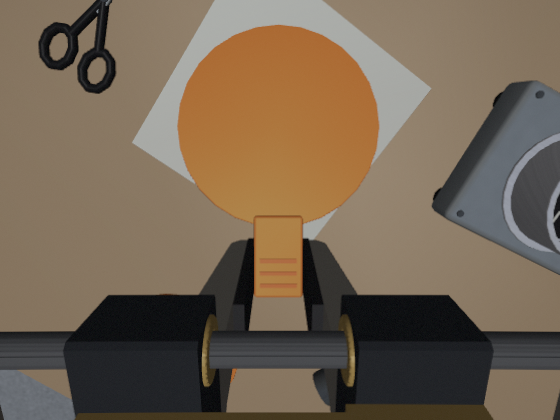

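The lid at (278,125) hangs over the sheet, whose corners are at (133,142) and (430,90). I'm lowering until the far edge nearly touches, then relaxing the grip and laying it down.

```bash
python3 -m creep '[{"jaw":1,"tx":0,"ty":0,"tz":-10,"roll":0},{"jaw":1,"tx":0,"ty":0,"tz":-28,"roll":0},{"jaw":1,"tx":0,"ty":0,"tz":-48,"roll":0},{"jaw":1,"tx":0,"ty":0,"tz":-68,"roll":0},{"jaw":1,"tx":0,"ty":0,"tz":-88,"roll":0},{"jaw":1,"tx":0,"ty":0,"tz":-105,"roll":0},{"jaw":1,"tx":0,"ty":0,"tz":-118,"roll":0},{"jaw":1,"tx":0,"ty":0,"tz":-126,"roll":0},{"jaw":1,"tx":0,"ty":0,"tz":-130,"roll":0},{"jaw":1,"tx":0,"ty":0,"tz":-132,"roll":0},{"jaw":1,"tx":0,"ty":0,"tz":-132,"roll":0},{"jaw":1,"tx":0,"ty":0,"tz":-132,"roll":0}]' 30; python3 -m creep '[{"jaw":1,"tx":0,"ty":0,"tz":-1,"roll":0},{"jaw":1,"tx":0,"ty":0,"tz":-2,"roll":0},{"jaw":1,"tx":0,"ty":0,"tz":-4,"roll":0},{"jaw":1,"tx":0,"ty":0,"tz":-6,"roll":0},{"jaw":1,"tx":0,"ty":0,"tz":-8,"roll":0},{"jaw":1,"tx":0,"ty":0,"tz":-10,"roll":0},{"jaw":1,"tx":0,"ty":0,"tz":-12,"roll":0},{"jaw":1,"tx":0,"ty":0,"tz":-14,"roll":0},{"jaw":1,"tx":0,"ty":0,"tz":-16,"roll":0},{"jaw":1,"tx":0,"ty":0,"tz":-18,"roll":0},{"jaw":1,"tx":0,"ty":0,"tz":-20,"roll":0},{"jaw":1,"tx":0,"ty":0,"tz":-20,"roll":0},{"jaw":1,"tx":0,"ty":0,"tz":-20,"roll":0}]' 4; python3 tilt.py
```

```text
t: 9.65
ee_pos: [0.4218, 0.3261, 0.0373]
tool_rot: [0.947, 0.32, 0.001, -0.0]
contact_force: [-0.0, -0.5, -0.2]
finger_gap: 0.0233
grasp_force: 30.0
t: 10.73
ee_pos: [0.4214, 0.3258, 0.0165]
tool_rot: [0.947, 0.32, -0.0, 0.0]
contact_force: [0.0, -0.9, -0.2]
finger_gap: 0.0236
grasp_force: 4.0
tilt 0.089 slope dir -142.0 umax 0.1172 top z at far end 0.0184 u range -0.013
```

```bash
python3 -m creep '[{"jaw":1,"tx":0,"ty":0,"tz":-2,"roll":0},{"jaw":1,"tx":0,"ty":0,"tz":-4,"roll":0},{"jaw":1,"tx":0,"ty":0,"tz":-6,"roll":0},{"jaw":1,"tx":0,"ty":0,"tz":-8,"roll":0},{"jaw":1,"tx":0,"ty":0,"tz":-9,"roll":0},{"jaw":1,"tx":0,"ty":0,"tz":-9,"roll":0},{"jaw":1,"tx":0,"ty":0,"tz":-9,"roll":0}]'; python3 tilt.py;  python3 -m creep '[{"jaw":0.6,"tx":0,"ty":0,"tz":-9,"roll":0},{"jaw":0.4,"tx":0,"ty":0,"tz":-9,"roll":0},{"jaw":0.2,"tx":0,"ty":0,"tz":-9,"roll":0},{"jaw":0,"tx":0,"ty":0,"tz":-9,"roll":0},{"jaw":0,"tx":0,"ty":0,"tz":-9,"roll":0},{"jaw":0,"tx":0,"ty":0,"tz":-9,"roll":0},{"jaw":0,"tx":0,"ty":0,"tz":-9,"roll":0},{"jaw":0,"tx":0,"ty":0,"tz":-9,"roll":0}]'
```

```text
t: 11.37
ee_pos: [0.4213, 0.3257, 0.0075]
tool_rot: [0.947, 0.32, -0.0, 0.0]
contact_force: [-0.1, -0.2, -1.3]
finger_gap: 0.0238
grasp_force: 4.0
tilt 0.005 slope dir -133.0 umax 0.1182 top z at far end 0.0189 u range -0.014
t: 12.08
ee_pos: [0.4225, 0.3268, 0.0023]
tool_rot: [0.947, 0.32, 0.002, 0.001]
contact_force: [-6.5, -5.9, 36.8]
finger_gap: 0.027
grasp_force: 18.5
```

My mistake: the shift counted from the new pose, so the fingertips now press on the sheet. I'm backing up 9 mm straight away and then opening.

```bash
python3 -m creep '[{"jaw":0.7,"tx":0,"ty":0,"tz":5,"roll":0},{"jaw":0.5,"tx":0,"ty":0,"tz":9,"roll":0},{"jaw":0.2,"tx":0,"ty":0,"tz":9,"roll":0},{"jaw":0,"tx":0,"ty":0,"tz":9,"roll":0},{"jaw":0,"tx":0,"ty":0,"tz":9,"roll":0},{"jaw":0,"tx":0,"ty":0,"tz":9,"roll":0},{"jaw":0,"tx":0,"ty":0,"tz":9,"roll":0},{"jaw":0,"tx":0,"ty":0,"tz":9,"roll":0}]'; python3 tilt.py
```

```text
t: 12.75
ee_pos: [0.4212, 0.3256, 0.0072]
tool_rot: [0.947, 0.32, -0.0, 0.0]
contact_force: [0.1, -0.5, -0.5]
finger_gap: 0.0918
grasp_force: 0.0
tilt 0.001 slope dir -23.0 umax 0.1181 top z at far end 0.019 u range -0.013
```

```bash
python3 -m creep '[{"jaw":0,"tx":0,"ty":0,"tz":10,"roll":0},{"jaw":0,"tx":0,"ty":0,"tz":40,"roll":0},{"jaw":0,"tx":0,"ty":0,"tz":80,"roll":0},{"jaw":0,"tx":0,"ty":0,"tz":120,"roll":0},{"jaw":0,"tx":0,"ty":0,"tz":160,"roll":0},{"jaw":0,"tx":0,"ty":0,"tz":200,"roll":0},{"jaw":0,"tx":30,"ty":-25,"tz":230,"roll":4},{"jaw":0,"tx":50,"ty":-60,"tz":230,"roll":8},{"jaw":0,"tx":70,"ty":-95,"tz":230,"roll":8},{"jaw":0,"tx":90,"ty":-130,"tz":230,"roll":8},{"jaw":0,"tx":105,"ty":-165,"tz":230,"roll":8},{"jaw":0,"tx":120,"ty":-200,"tz":230,"roll":8},{"jaw":0,"tx":135,"ty":-235,"tz":230,"roll":8},{"jaw":0,"tx":145,"ty":-270,"tz":230,"roll":8},{"jaw":0,"tx":150,"ty":-305,"tz":230,"roll":8},{"jaw":0,"tx":150,"ty":-340,"tz":230,"roll":8},{"jaw":0,"tx":150,"ty":-375,"tz":230,"roll":8},{"jaw":0,"tx":150,"ty":-390,"tz":230,"roll":8},{"jaw":0,"tx":150,"ty":-390,"tz":230,"roll":8},{"jaw":0,"tx":150,"ty":-390,"tz":230,"roll":8}]'
cat > knob.py <<'E'
from h import *
import sys
S=shot('wrist');save(S,sys.argv[1]);s=sense()
Y,X=np.mgrid[0:420,0:560];px=np.c_[X.ravel(),Y.ravel()];P=bydepth(S,px);hsv=cv2.cvtColor(S['im'],cv2.COLOR_RGB2HSV).reshape(-1,3)
rr=np.hypot(P[:,0]-.607,P[:,1]+.039);h=(abs(P[:,2]-.098)<.005)&(rr<.045)
m=cv2.morphologyEx((h.reshape(420,560)*255).astype(np.uint8),cv2.MORPH_OPEN,np.ones((3,3))).ravel()>0
print('bar z',np.median(P[m][:,2]),m.sum(),P[m].mean(0).round(4)); q=onplane(S,px[m],np.median(P[m][:,2]))[:,:2]
print(cv2.minAreaRect((q*1000).astype(np.float32)),'pca',np.degrees(np.arctan2(*np.linalg.eigh(np.cov(q.T))[1][::-1,1])))
for a,b in((.03,.05),(.05,.08)):
    k=(rr>a)&(rr<b)&(P[:,2]>-1);print('ring',a,b,'z99',np.percentile(P[k][:,2],[50,99]).round(3))
Xr=R.from_quat(s['tool_rot']).as_matrix();print('tcp',s['ee_pos'].round(4),'tool x deg',np.degrees(np.arctan2(Xr[1,0],Xr[0,0])).round(1),s['t'],s['joint_positions'].round(2))
E
python3 knob.py pics/w7.png; python3 - <<'E'
from h import *
import pickle
D=pickle.load(open('d.pkl','rb'))
for n in D:
    S=D[n];S['r']=R.from_quat(S['c']['rotation']).as_matrix();Y,X=np.mgrid[0:420,0:560];P=bydepth(S,np.c_[X.ravel(),Y.ravel()])
    r=np.hypot(P[:,0]-.607,P[:,1]+.039);k=(P[:,2]>.13)&(P[:,2]<.4)&(r<.25);print(n,k.sum(),r[k].min() if k.any() else '', P[k][r[k].argmin()] if k.any() else '')
E
```

```text
t: 14.47
ee_pos: [0.5712, -0.0646, 0.2381]
tool_rot: [0.923, 0.385, 0.0, -0.0]
contact_force: [0.0, 1.1, -0.5]
finger_gap: 0.0919
grasp_force: 0.0
bar z 0.09854753501838825 833 [ 0.6078 -0.0343  0.0985]
((607.1973876953125, -34.65471649169922), (46.851768493652344, 13.125330924987793), 45.807010650634766) pca 46.25926205782446
ring 0.03 0.05 z99 [0.344 0.409]
ring 0.05 0.08 z99 [0.305 0.352]
tcp [ 0.5713 -0.063   0.2381] tool x deg 45.4 14.5167 [ 0.47  0.37 -0.52  1.74  0.21  1.08 -0.9 ]
scene 468 0.14823481462839153 [0.69643135 0.07921842 0.14578117]
side 573 0.14931147452407317 [0.69883884 0.07872656 0.14917759]
```

View pics/w7.png

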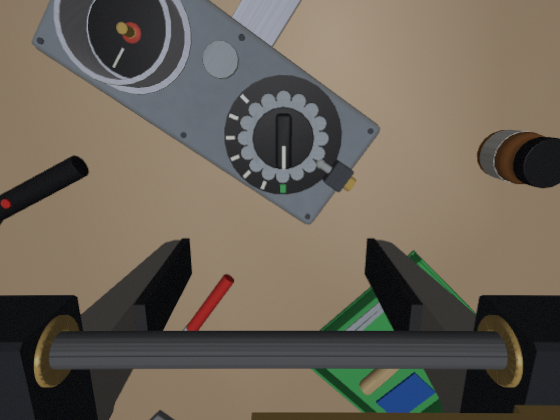

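The wrist view shows the knob bar at (284,138) with its line pointing at the green home tick at (283,188), at z = 0.0985. The well is open with the case at (125,30), and the tin is undisturbed at (220,60).

```bash
python3 -m creep '[{"jaw":0,"tx":18,"ty":14,"tz":-30,"roll":0},{"jaw":0,"tx":36,"ty":28,"tz":-60,"roll":0},{"jaw":0,"tx":36,"ty":28,"tz":-80,"roll":0},{"jaw":0,"tx":36,"ty":28,"tz":-90,"roll":0},{"jaw":0,"tx":36,"ty":28,"tz":-90,"roll":0},{"jaw":0,"tx":36,"ty":28,"tz":-90,"roll":0},{"jaw":0,"tx":36,"ty":28,"tz":-90,"roll":0}]'; python3 knob.py pics/w8.png
```

```text
t: 15.1
ee_pos: [0.6081, -0.036, 0.1493]
tool_rot: [0.923, 0.386, 0.001, 0.001]
contact_force: [0.8, -1.0, 0.1]
finger_gap: 0.092
grasp_force: 0.0
bar z 0.09857116040667137 1376 [ 0.6085 -0.0338  0.0984]
((607.9041137695312, -34.19248962402344), (48.54560852050781, 13.306436538696289), 45.68117904663086) pca 45.84086683593273
ring 0.03 0.05 z99 [0.239 0.266]
ring 0.05 0.08 z99 [0.235 0.32 ]
tcp [ 0.6082 -0.0363  0.1495] tool x deg 45.3 15.15 [ 0.37  0.53 -0.49  1.74  0.3   0.95 -1.02]
```

```bash
python3 -m creep '[{"jaw":0,"tx":0,"ty":1.5,"tz":-25,"roll":0},{"jaw":0,"tx":0,"ty":1.5,"tz":-50,"roll":0},{"jaw":0,"tx":0,"ty":1.5,"tz":-70,"roll":0},{"jaw":0,"tx":0,"ty":1.5,"tz":-79,"roll":0},{"jaw":0.5,"tx":0,"ty":1.5,"tz":-79,"roll":0},{"jaw":0.7,"tx":0,"ty":1.5,"tz":-79,"roll":0},{"jaw":1,"tx":0,"ty":1.5,"tz":-79,"roll":0},{"jaw":1,"tx":0,"ty":1.5,"tz":-79,"roll":0},{"jaw":1,"tx":0,"ty":1.5,"tz":-79,"roll":0},{"jaw":1,"tx":0,"ty":1.5,"tz":-79,"roll":0},{"jaw":1,"tx":0,"ty":1.5,"tz":-79,"roll":0},{"jaw":1,"tx":0,"ty":1.5,"tz":-79,"roll":0},{"jaw":1,"tx":0,"ty":1.5,"tz":-79,"roll":0},{"jaw":1,"tx":0,"ty":1.5,"tz":-79,"roll":0},{"jaw":1,"tx":0,"ty":1.5,"tz":-79,"roll":0},{"jaw":1,"tx":0,"ty":1.5,"tz":-79,"roll":0},{"jaw":1,"tx":0,"ty":1.5,"tz":-79,"roll":0},{"jaw":1,"tx":0,"ty":1.5,"tz":-79,"roll":0}]' 25; python3 -c "
from rig import *;s=sense();print(s['contact_force'],s['ft_torque'],s['finger_gap'],s['grasp_force'])"
```

```text
t: 16.65
ee_pos: [0.6074, -0.0348, 0.0686]
tool_rot: [0.923, 0.386, 0.0, 0.0]
contact_force: [0.4, 0.2, -1.7]
finger_gap: 0.0135
grasp_force: 25.0
[ 0.38141354  0.2000329  -1.72435529] [-0.08745924 -0.06129011  0.01823975] 0.013511574957021377 24.999479949474335
```

```bash
python3 -m creep '[{"jaw":1,"tx":0,"ty":0,"tz":0,"roll":-2},{"jaw":1,"tx":0,"ty":0,"tz":0,"roll":-6},{"jaw":1,"tx":0,"ty":0,"tz":0,"roll":-10},{"jaw":1,"tx":0,"ty":0,"tz":0,"roll":-14},{"jaw":1,"tx":0,"ty":0,"tz":0,"roll":-18},{"jaw":1,"tx":0,"ty":0,"tz":0,"roll":-22},{"jaw":1,"tx":0,"ty":0,"tz":0,"roll":-26},{"jaw":1,"tx":0,"ty":0,"tz":0,"roll":-30},{"jaw":1,"tx":0,"ty":0,"tz":0,"roll":-34},{"jaw":1,"tx":0,"ty":0,"tz":0,"roll":-38},{"jaw":1,"tx":0,"ty":0,"tz":0,"roll":-42},{"jaw":1,"tx":0,"ty":0,"tz":0,"roll":-46},{"jaw":1,"tx":0,"ty":0,"tz":0,"roll":-50},{"jaw":1,"tx":0,"ty":0,"tz":0,"roll":-54},{"jaw":1,"tx":0,"ty":0,"tz":0,"roll":-57},{"jaw":1,"tx":0,"ty":0,"tz":0,"roll":-60},{"jaw":1,"tx":0,"ty":0,"tz":0,"roll":-63},{"jaw":1,"tx":0,"ty":0,"tz":0,"roll":-65},{"jaw":1,"tx":0,"ty":0,"tz":0,"roll":-65},{"jaw":1,"tx":0,"ty":0,"tz":0,"roll":-65}]'; python3 -m creep '[{"jaw":1,"tx":0,"ty":0,"tz":0,"roll":-1},{"jaw":1,"tx":0,"ty":0,"tz":0,"roll":-2},{"jaw":1,"tx":0,"ty":0,"tz":0,"roll":-2.5},{"jaw":1,"tx":0,"ty":0,"tz":0,"roll":-2.5},{"jaw":1,"tx":0,"ty":0,"tz":0,"roll":-2.5},{"jaw":1,"tx":0,"ty":0,"tz":0,"roll":-2.5},{"jaw":1,"tx":0,"ty":0,"tz":0,"roll":-2.5},{"jaw":1,"tx":0,"ty":0,"tz":0,"roll":-2.5}]'; python3 knob.py pics/w9.png; python3 - <<'E'
from h import *
s=sense();print(s['ft_torque'],s['grasp_force'])
S=shot('side');save(S,'pics/s9.png',(140,120,400,310),3)
hsv=cv2.cvtColor(S['im'],cv2.COLOR_RGB2HSV);m=cv2.inRange(hsv,(5,170,120),(22,255,255));k,l,st,ce=cv2.connectedComponentsWithStats(m)
for i in range(1,k):
    if st[i,4]>150: ys,xs=np.nonzero(l==i);P=bydepth(S,np.c_[xs,ys]);print(ce[i],st[i,4],P.mean(0).round(4),np.percentile(P[:,2],[10,90]).round(3))
E
```

```text
t: 18.32
ee_pos: [0.6077, -0.036, 0.0686]
tool_rot: [0.985, -0.171, 0.0, 0.001]
contact_force: [1.8, -4.0, -2.7]
finger_gap: 0.0139
grasp_force: 25.0
t: 18.98
ee_pos: [0.6077, -0.036, 0.0686]
tool_rot: [0.981, -0.193, 0.0, 0.001]
contact_force: [2.0, -4.9, -2.1]
finger_gap: 0.0139
grasp_force: 25.0
bar z 0.09857016002491936 3629 [ 0.6108 -0.0367  0.0984]
((609.078369140625, -37.62363815307617), (43.42874526977539, 41.82164001464844), 16.89276695251465) pca 157.52177406735385
ring 0.03 0.05 z99 [0.176 0.185]
ring 0.05 0.08 z99 [0.047 0.24 ]
tcp [ 0.6077 -0.036   0.0686] tool x deg -22.2 19.0333 [ 0.12  0.59 -0.16  1.8   0.13  0.76 -2.06]
[-1.05001744 -0.47494694 -0.00649852] 24.99909371137619
[167.1257485  200.18562874] 167 [0.1891 0.225  0.0342] [0.022 0.029]
```

View pics/w9.png

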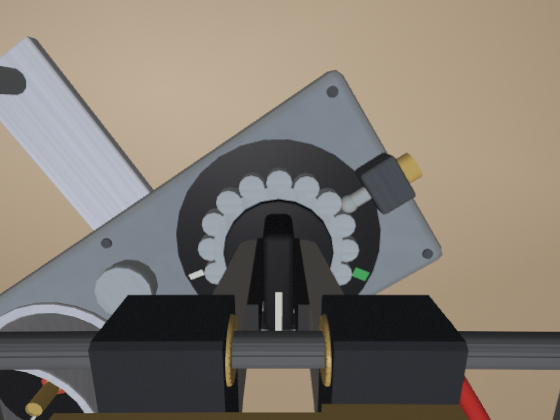

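View pics/s9.png

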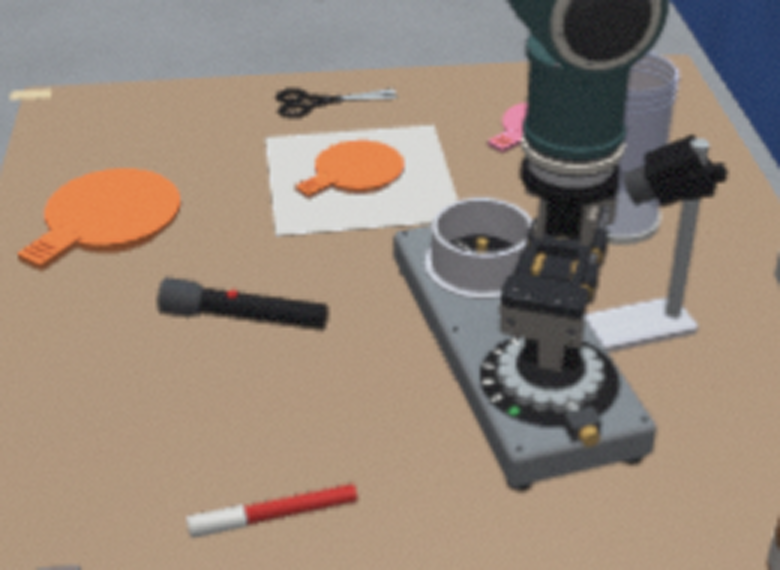

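The lid lies flat on the sheet at (360,165) of the side crop. The wrist view shows the bar gripped, the detent ball seated in a notch at (350,203), and the z torque near zero. The tool is at -22.2°, 67.5° clockwise from home. I'm handing it in after a short hold.

```bash
python3 -m creep '[{"jaw":1,"tx":0,"ty":0,"tz":0,"roll":0},{"jaw":1,"tx":0,"ty":0,"tz":0,"roll":0},{"jaw":1,"tx":0,"ty":0,"tz":0,"roll":0},{"jaw":1,"tx":0,"ty":0,"tz":0,"roll":0},{"jaw":1,"tx":0,"ty":0,"tz":0,"roll":0}]'; python3 -c "
from rig import *;print(close_job())"
```

```text
t: 19.5
ee_pos: [0.6077, -0.036, 0.0686]
tool_rot: [0.981, -0.192, 0.0, 0.001]
contact_force: [2.2, -4.6, -3.7]
finger_gap: 0.014
grasp_force: 25.0
the job is handed in; nothing more can be done
None
```

I handed the job in at 19.5 s, verdict not shown: the lid was tipped, lifted off and laid flat on the white sheet, and the knob is held at the third click with a 25 N grip; on release the fingertips briefly pressed the sheet with about 37 N, and the lid stayed flat.

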